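# Move a swing guard's stay from its sloppy slot to its snug end hole

## Task

The clear swing guard beside the vise rattles because its stay sits on the pin by the long slot in the bar. Lift the stay, which has an upright wooden grip at its end, off the pin, bring the small round hole next to the grip over the pin (the guard swings away with it), feel the hole onto the pin without forcing it, press the bar fully down flat onto the pin's collar and let go. The pin bends easily, so never load it with more than 20 N, and leave the pot base and the gaskets where they are.

Things in the scene. Friction and masses are not known exactly. Their poses are not given: they have to be found in the camera images.
- pin_base: Dark steel plate 70 x 70 x 8 mm, fixed; origin at the centre of its underside, z up. On it a steel collar (32 mm across, top 30 mm above the counter) with a brass pin (8 mm across, top at 42 mm, 0.6 mm chamfer). Collar and pin were clamped by hand: their axis stands up to 5 mm off the origin along both the plate's x and y, which this reading does not show: find the pin by feel. It will not shift.
- stay: Flat dark metal bar 259 x 32 x 5 mm, 0.2 kg, pivoted on the guard; origin on the pivot at the bar's underside, bar along its own -y, z up. From the pivot: 10 mm hole at 90 mm (not wanted), slot at 135 mm, wanted 10 mm hole at 180, grip at 225, end at 245 mm. Swings freely sideways; lifting is stiff (0.45 N m), so it stays at the height it is left (about 3 N at the grip up, 1 N down). Starts flat.
- knob (a point): Centre of the stay's upright round wooden grip, 20 mm in diameter and 50 mm tall, standing on the bar's upper face 225 mm from the pivot; the centre lies 30 mm above the bar's underside (60 mm above the counter when the bar lies flat, grip top at 85 mm). Axes as the stay's.
- end_hole (a point): Centre of the wanted round hole of 10 mm (the one next to the grip), at the bar's underside, 180 mm from the pivot. At height 30 mm when the bar is fully down.
- slot (a point): Centre of the slot (26 x 20 mm) that is over the pin at the start, at the bar's underside, 135 mm from the pivot.
- pivot (a point): The stay's pivot on the guard, 30 mm above the counter; it moves on a circle of about 161 mm radius round hinge as the guard swings.
- hinge (a point): On the guard's upright hinge axis, 30 mm above the counter; fixed. The guard is a clear panel in an aluminium frame, 205 mm from hinge to free edge, 172 mm tall, that swings with light friction about this vertical axis, about 0.3 rad away from the pin during the job (free from 0.4 rad towards to 0.7 rad away).
- pot_base_mid (a point): Centre (half-way up) of a loose round open aluminium pot base, 84 mm in diameter, 62 mm tall; to be left alone.
- gasket_a: Loose black rubber ring, 68 mm outside, 50 mm inside, 8 mm thick, lying flat; origin at the centre of its underside; leave alone.
- gasket_b: Second such rubber ring; leave alone.
- vise: Small green bench vise with brass jaws, fixed, 130 x 70 mm, 80 mm tall, behind the guard; origin at the centre of its underside. Not used.

How it is judged:
By the outcome, as a careful person would: the job done as asked, in the order asked, and still so for the second after the job is handed in, with the robot touching nothing.
It also fails if it takes over 72 s, if anything falls off the work surface, if the arm or the gripper's body presses on something with over 40 N, if the wrist force passes 120 N, or if a joint passes its speed limit or range.

## Robot

A 6-joint arm with a two-finger parallel gripper is mounted at the origin on the work surface. World frame = base frame: x ahead of the robot, y to its left, z up, the work surface at z = 0. Lengths are in m, angles in degrees, forces in N, time in s.
With the tool pointing down it reaches from about 0.275 to 0.825 m from the base axis. Payload 5.2 kg.
Tool frame: the origin (TCP) lies midway between the tips of the shut fingers; the grasp point (between the pads) lies 19 mm behind it (bot.hold_point_z is the z of the grasp point in the tool frame, in m); z points along the fingers, x is the direction in which the jaws open and shut, and the axes are right-handed (so a half turn about z gives the same grasp; the last joint's range is limited). The gripper opens to 93 mm and grips with 3 to 60 N. Pads are 15 mm wide; open, the fingers measure 128 mm over their backs; the gripper's body (75 mm by 188 mm) begins 65 mm behind the grasp point.
Start: joints at [52.151, 14.817, 87.949, -0, 77.235, -11.62], TCP at [0.243, 0.493, 0.19] pointing down, gripper open.
Joint ranges: [-179.93, 179.93], [-52.35, 119.4], [10.71, 147.94], [-69.91, 249.91], [12.55, 155.21], [-178.61, 178.61]. Speed limits (degrees/s): [147.25, 147.25, 180, 180, 180, 180].

## Interface

Orientations are given as [roll, pitch, yaw] about the fixed x, y, z axes, in that order (R = Rz(yaw) Ry(pitch) Rx(roll)).
In Python, from cell import bot gives the robot as it stands.
- The arm moves only by the shell command python3 -m jog 'ROWS'. ROWS is JSON, a list of rows, each a list of 7 numbers: the turn, a rotation vector about the tool's x, y, z scaled (see below), then the shift along the tool's x, y, z scaled (see below), then the opening, from -1 (shut) to 1 (fully open). In form: [[rx, ry, rz, tx, ty, tz, jaw], ...]. A call has 1 to 12 rows; each row shifts and turns the commanded pose from where the row before left it, along the tool's axes as they then stand; what a row does not reach is not made up. The controller multiplies each number of a shift by 0.02 m and each number of a turn by 6 degrees. A row lasts 1/12 s, in which the tool goes at most 41.7 mm and 7.16 degrees, less where a joint would pass 70% of its speed; a pose out of reach is approached as far as the arm can. A call with a number of a shift or a turn outside -1 to 1 is refused whole. A call with a gripper value outside its range is refused whole. The fingers move at their own pace and stop on an object; the grip force is fixed at half the most. Time passes only in rows, so rows that do not move let the fingers close. It gives the time, the measured TCP pose, the force and the opening at its end, in the units of the state.
- bot.state(): the state, without advancing time (a new reading comes with each control period).
- bot.read_camera(name): name is "scene" or "top" or "wrist"; returns the picture (384x512x3 uint8, red, green, blue); there is no depth.
- bot.get_calibration(name): a dict with "fovy" (degrees; the focal length in pixels is half the picture's height over the tangent of half this angle, whatever the lens; pixels are square), "cx", "cy" (the principal point, pixels), "dist" ([k1, k2, p1, p2, k3] as OpenCV has them; the pictures are not rectified), "rvec" (rotation vector, rad) and "tvec" (3), from world to camera coordinates, as OpenCV has them. Camera axes: x right, y down, z forward; pixel columns grow to the right and rows downward; lengths in m; the calibration is good to about 2 mm. A picture is of the moment at which its call begins: read the wrist's pose just before it. get_calibration takes no time and is no camera call; for the wrist camera it gives the pose at the moment of the call.
- bot.sign_off(): hands the job in, once; it reports no verdict.
Trained networks look in the newest picture that a camera, given by its name, has taken for a name from the list of things; names that differ only in an ending like _2 or _b are one class to them, and where a whole thing is asked for, a point or a joint stands for the part that bears it (a point fixed in the world has none). Each returns a list of dicts, best first, with "p" (0 to 1); they miss things now and then, are a little off and sometimes report something else, mostly with a low value. They report only what shows in the picture. A call takes as long as a camera call.
- bot.outline_of(camera, target): "pixels" (384x512 bool, what is visible of it) and "position" ([column, row] as shares, 0 to 1, of the picture: columns of its width, rows of its height, amid what is visible of it).
- bot.tip_of(camera, target): "position" ([column, row] as shares, 0 to 1, of the picture: columns of its width, rows of its height: a listed point, or the origin of a listed thing).
The state is a dict: "time_s": time; "qpos": joint angles; "qvel": joint speeds; "effort": joint torques, N m; "tool_pos": TCP position; "tool_rot": TCP orientation; "ft_force": force on the tool from outside, world axes, zero at the start; "ft_torque": the same for the moment, N m; "opening": finger opening in m.
Only numpy, scipy, OpenCV 4.12 (cv2) and the standard library are available. Lean on these libraries where they do the work, as an engineer would, in place of code of your own. Each camera call takes 0.05 s, during which the arm holds its last target.

## Working session

There is one attempt and no reset: what is moved stays moved. The work goes in short steps, Python scripts to look and compute and a shell command to move; the robot and the scene stay as the last step left them, time stands still between calls to the robot, and variables do not carry over. Pictures are saved under pics/ and viewed, and the job is handed in when it is done.

```bash
ls; mkdir -p pics; cat > h.py <<'E'
import numpy as np, cv2
from cell import bot
from scipy.spatial.transform import Rotation as R
def cal(n):
    c=bot.get_calibration(n); f=384/2/np.tan(np.radians(c['fovy'])/2)
    K=np.array([[f,0,c['cx']],[0,f,c['cy']],[0,0,1]]); return K,np.array(c['dist'],float),np.array(c['rvec'],float),np.array(c['tvec'],float)
def ray(c,px):
    K,d,r,t=c; u=cv2.undistortPoints(np.array([[px]],float),K,d)[0,0]
    Rm=cv2.Rodrigues(r)[0]; return -Rm.T@t, Rm.T@np.array([u[0],u[1],1])
def atz(c,px,z):
    o,v=ray(c,px); return o+v*(z-o[2])/v[2]
def proj(c,P):
    K,d,r,t=c; return cv2.projectPoints(np.array(P,float).reshape(-1,1,3),r,t,K,d)[0][:,0]
def snap(n,f):
    c=cal(n); im=bot.read_camera(n); cv2.imwrite('pics/'+f,im[:,:,::-1]); return c,im
def st():
    s=bot.state(); print({k:np.round(s[k],4).tolist() for k in ('time_s','tool_pos','tool_rot','ft_force','opening')}); return s
E
python3 - <<'E'
from h import *
s=st()
for n in ('top','scene','wrist'):
    c,im=snap(n,n+'0.png')
    for t,z in (('knob',.06),('end_hole',.03),('slot',.03),('pivot',.03),('hinge',.03),('pin_base',0),('pot_base_mid',.031),('gasket_a',0),('vise',0),('stay',.03)):
        for d in bot.tip_of(n,t)[:2]:
            p=np.array(d['position'])*[512,384]; print(n,t,round(d['p'],2),p.round(1),atz(c,p,z).round(4))
st()
E
```

```text
pics
{'time_s': 0.0, 'tool_pos': [0.2427, 0.4929, 0.189], 'tool_rot': [-179.9807, 0.1007, 63.7745], 'ft_force': [-0.4295, -0.1213, 0.0091], 'opening': 0.093}
top knob 0.74 [292.  225.2] [ 0.5094 -0.0396  0.06  ]
top end_hole 0.58 [270.7 225. ] [0.5141 0.0067 0.03  ]
top slot 0.77 [249.5 223.2] [0.5197 0.0557 0.03  ]
top slot 0.69 [198.9 261.9] [0.4342 0.1737 0.03  ]
top pivot 0.78 [194.2 214. ] [0.5446 0.1836 0.03  ]
top hinge 0.95 [196.4 145.7] [0.7085 0.1772 0.03  ]
top hinge 0.2 [267.8 222.7] [0.5196 0.0133 0.03  ]
top pin_base 0.69 [369.7 260.7] [ 0.4257 -0.2263  0.    ]
top pot_base_mid 0.7 [369.6 258.5] [ 0.4304 -0.218   0.031 ]
top gasket_a 0.63 [286.3 179.1] [ 0.6274 -0.037   0.    ]
top gasket_a 0.6 [200.6 261.6] [0.4353 0.1728 0.    ]
top vise 0.76 [118.2 200.8] [0.5851 0.3693 0.    ]
top stay 0.57 [194.4 211.8] [0.5497 0.1831 0.03  ]
top stay 0.41 [291.2 229.5] [ 0.5023 -0.0404  0.03  ]
scene knob 0.75 [217.  189.1] [ 0.5047 -0.0464  0.06  ]
scene end_hole 0.63 [236.6 191.8] [0.515  0.0117 0.03  ]
scene slot 0.95 [249.  191.1] [0.5282 0.0476 0.03  ]
scene pivot 0.72 [291.3 184. ] [0.5563 0.1808 0.03  ]
scene hinge 0.68 [316.6 218.5] [0.7038 0.1843 0.03  ]
scene pin_base 0.59 [251.2 196.2] [0.5272 0.0556 0.    ]
scene pot_base_mid 0.9 [157.9 197.1] [ 0.4371 -0.2138  0.031 ]
scene gasket_a 0.75 [236.9 227.4] [ 0.6176 -0.0315  0.    ]
scene gasket_a 0.47 [271.7 167.2] [0.4402 0.1716 0.    ]
scene vise 0.8 [343.7 175.6] [ 0.5738  0.3743 -0.    ]
scene stay 0.7 [238.  226.1] [ 0.6338 -0.034   0.03  ]
scene stay 0.61 [291.  183.1] [0.5526 0.182  0.03  ]
wrist pot_base_mid 0.74 [142.8 336.9] [0.416  0.1963 0.031 ]
wrist gasket_a 0.61 [144.4 336.6] [0.4383 0.1703 0.    ]
wrist vise 0.94 [275.7 352.2] [ 0.5772  0.3738 -0.    ]
{'time_s': 1.65, 'tool_pos': [0.2431, 0.4934, 0.1899], 'tool_rot': [-179.9988, -0.0001, 63.7711], 'ft_force': [-0.4957, -0.4379, -0.1518], 'opening': 0.093}
```

View pics/top0.png

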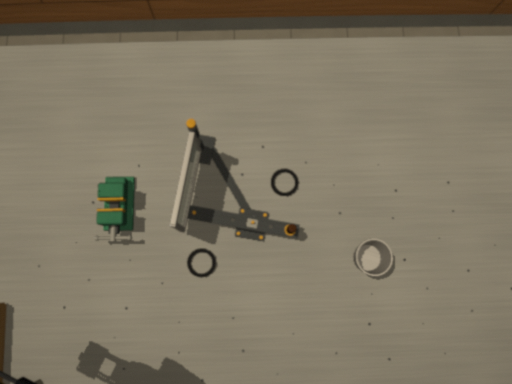

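View pics/scene0.png

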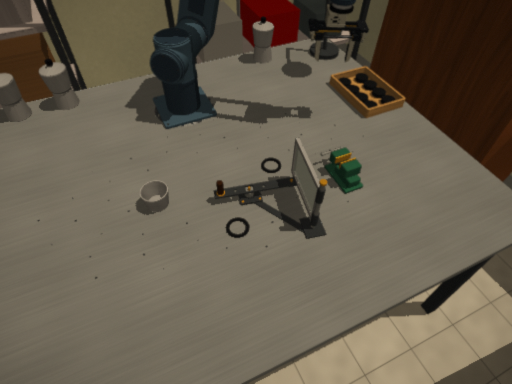

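```bash
python3 - <<'E'
import cv2
a=cv2.imread('pics/top0.png')[185:260,175:315]; b=cv2.imread('pics/scene0.png')[160:250,200:340]
cv2.imwrite('pics/z0.png',cv2.resize(a,None,fx=5,fy=5,interpolation=2)); cv2.imwrite('pics/z1.png',cv2.resize(b,None,fx=5,fy=5,interpolation=2))
E
```

```text
(no output)
```

View pics/z0.png

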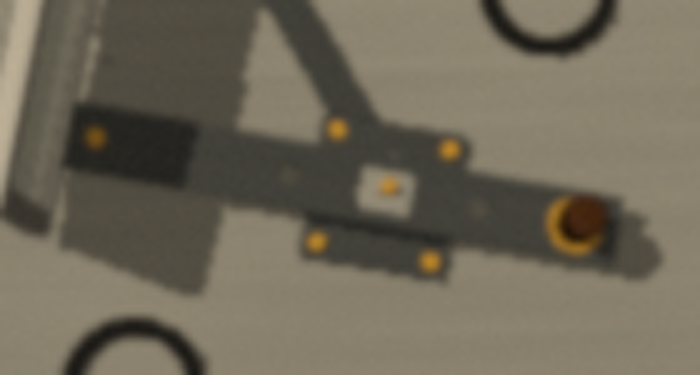

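View pics/z1.png

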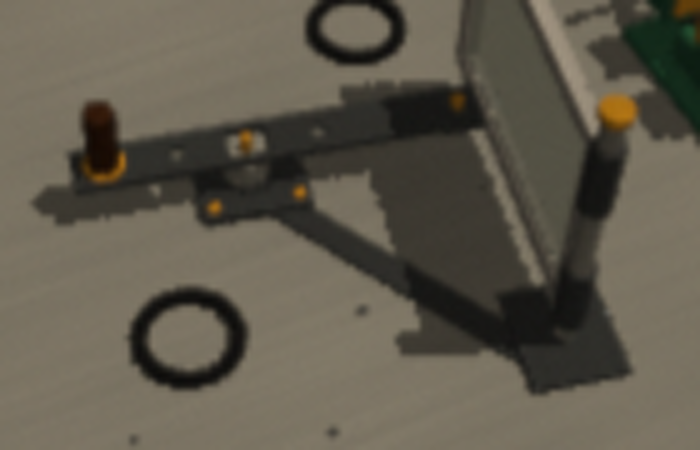

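View pics/wrist0.png

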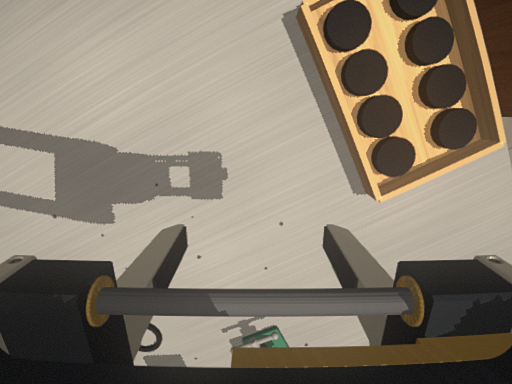

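```bash
python3 - <<'E'
from h import *
c=cal('top')
for n,p,z in (('knobbase',(575,223),.037),('knobtop',(587,214),.085),('pin',(390,185),.042),('slot',(386,191),.035),('hole',(478,208),.035),('h90',(289,174),.035),('pivot',(95,137),.037),('b1',(338,129),.008),('b2',(450,150),.008),('b3',(317,242),.008),('b4',(431,262),.008)):
    print(n,atz(c,np.array(p)/5+[175-.4,185-.4],z).round(4))
c=cal('scene')
for n,p,z in (('knobbase',(103,163),.037),('knobtop',(97,107),.085),('pin',(246,137),.042),('slot',(246,144),.035),('hole',(177,156),.035),('h90',(318,132),.035),('pivot',(457,101),.037)):
    print(n,atz(c,np.array(p)/5+[200-.4,160-.4],z).round(4))
c=cal('wrist'); print(proj(c,bot.state()['tool_pos']), -cv2.Rodrigues(c[2])[0].T@c[3], bot.hold_point_z)
Rt=R.from_euler('xyz',bot.state()['tool_rot'],degrees=True).as_matrix();print((cv2.Rodrigues(c[2])[0]@Rt).round(3)); print(Rt.T@(-cv2.Rodrigues(c[2])[0].T@c[3]-bot.state()['tool_pos']))
E
```

```text
knobbase [ 0.5025 -0.0361  0.037 ]
knobtop [ 0.5023 -0.0368  0.085 ]
pin [0.5219 0.0486 0.042 ]
slot [0.5199 0.0504 0.035 ]
hole [0.5109 0.0082 0.035 ]
h90 [0.529 0.095 0.035]
pivot [0.5484 0.1842 0.037 ]
b1 [0.5528 0.072  0.008 ]
b2 [0.5413 0.019  0.008 ]
b3 [0.4994 0.0832 0.008 ]
b4 [0.4885 0.0298 0.008 ]
knobbase [ 0.5014 -0.0365  0.037 ]
knobtop [ 0.4984 -0.0357  0.085 ]
pin [0.5221 0.0497 0.042 ]
slot [0.5218 0.0498 0.035 ]
hole [0.5132 0.0073 0.035 ]
h90 [0.5313 0.0946 0.035 ]
pivot [0.5456 0.185  0.037 ]
[[254.80386779 219.04030232]] [0.16819366 0.52977647 0.38563765] -0.0188
[[ 1.    -0.002 -0.001]
 [ 0.002  0.955 -0.297]
 [ 0.002  0.297  0.955]]
[-0.00044461 -0.08324039 -0.19577827]
```

```bash
cat >> h.py <<'E'
def plan(pos,yaw,N,tilt=0):
    s=bot.state(); p=np.array(s['tool_pos']); R0=R.from_euler('xyz',s['tool_rot'],degrees=True)
    R1=R.from_euler('xyz',[180,0,yaw],degrees=True)*R.from_euler('x',tilt,degrees=True)
    w=(R0.inv()*R1).as_rotvec(degrees=True)/N; d=(np.array(pos)-p)/N
    Rc=R0
    for i in range(N):
        print((w/6).round(2).tolist(), (Rc.inv().apply(d)/.02).round(2).tolist()); Rc=Rc*R.from_rotvec(w,degrees=True)
E
python3 - <<'E'
from h import *
plan([.502,-.036,.17],-11.5,26)
E
```

```text
[-0.0, 0.0, 0.48] [-0.69, 0.9, 0.04]
[-0.0, 0.0, 0.48] [-0.65, 0.93, 0.04]
[-0.0, 0.0, 0.48] [-0.6, 0.96, 0.04]
[-0.0, 0.0, 0.48] [-0.55, 0.99, 0.04]
[-0.0, 0.0, 0.48] [-0.5, 1.02, 0.04]
[-0.0, 0.0, 0.48] [-0.45, 1.04, 0.04]
[-0.0, 0.0, 0.48] [-0.39, 1.06, 0.04]
[-0.0, 0.0, 0.48] [-0.34, 1.08, 0.04]
[-0.0, 0.0, 0.48] [-0.28, 1.1, 0.04]
[-0.0, 0.0, 0.48] [-0.23, 1.11, 0.04]
[-0.0, 0.0, 0.48] [-0.17, 1.12, 0.04]
[-0.0, 0.0, 0.48] [-0.12, 1.13, 0.04]
[-0.0, 0.0, 0.48] [-0.06, 1.13, 0.04]
[-0.0, 0.0, 0.48] [-0.0, 1.13, 0.04]
[-0.0, 0.0, 0.48] [0.06, 1.13, 0.04]
[-0.0, 0.0, 0.48] [0.11, 1.13, 0.04]
[-0.0, 0.0, 0.48] [0.17, 1.12, 0.04]
[-0.0, 0.0, 0.48] [0.23, 1.11, 0.04]
[-0.0, 0.0, 0.48] [0.28, 1.1, 0.04]
[-0.0, 0.0, 0.48] [0.34, 1.08, 0.04]
[-0.0, 0.0, 0.48] [0.39, 1.06, 0.04]
[-0.0, 0.0, 0.48] [0.44, 1.04, 0.04]
[-0.0, 0.0, 0.48] [0.5, 1.02, 0.04]
[-0.0, 0.0, 0.48] [0.55, 0.99, 0.04]
[-0.0, 0.0, 0.48] [0.6, 0.96, 0.04]
[-0.0, 0.0, 0.48] [0.64, 0.93, 0.04]
```

```bash
python3 -m jog '[[0,0,0.48,-0.6,0.8,0,1],[0,0,0.48,-0.56,0.82,0,1],[0,0,0.48,-0.52,0.85,0,1],[0,0,0.48,-0.48,0.88,0,1],[0,0,0.48,-0.43,0.9,0,1],[0,0,0.48,-0.38,0.92,0,1],[0,0,0.48,-0.34,0.94,0,1],[0,0,0.48,-0.3,0.96,0,1],[0,0,0.48,-0.25,0.97,0,1],[0,0,0.48,-0.2,0.98,0,1],[0,0,0.48,-0.15,0.99,0,1],[0,0,0.48,-0.1,1,0,1]]'
python3 -m jog '[[0,0,0.48,-0.05,1,0.05,1],[0,0,0.48,0,1,0.05,1],[0,0,0.48,0.05,1,0.05,1],[0,0,0.48,0.1,1,0.05,1],[0,0,0.48,0.15,1,0.05,1],[0,0,0.48,0.2,1,0.05,1],[0,0,0.48,0.25,1,0.05,1],[0,0,0.48,0.3,1,0.05,1],[0,0,0.48,0.35,0.95,0.05,1],[0,0,0.48,0.4,0.95,0.05,1],[0,0,0.48,0.45,0.9,0.05,1],[0,0,0,0,0,0,1]]'
python3 - <<'E'
from h import *
st()
plan([.502,-.036,.17],-11.5,6)
E
```

```text
time_s: 2.65
tool_pos: [0.3506, 0.2778, 0.19]
tool_rot: [180.0, -0.0, 29.1]
ft_force: [0.6, -0.1, -0.3]
opening: 0.0931
time_s: 3.65
tool_pos: [0.4506, 0.0758, 0.1788]
tool_rot: [179.9, -0.1, -2.7]
ft_force: [0.3, -0.0, 1.1]
opening: 0.093
{'time_s': 3.65, 'tool_pos': [0.4506, 0.0758, 0.1788], 'tool_rot': [179.9263, -0.06, -2.7469], 'ft_force': [0.3357, -0.0479, 1.1022], 'opening': 0.093}
[0.0, -0.0, 0.24] [0.47, 0.91, 0.07]
[0.0, -0.0, 0.24] [0.5, 0.9, 0.07]
[0.0, -0.0, 0.24] [0.52, 0.88, 0.07]
[0.0, -0.0, 0.24] [0.54, 0.87, 0.07]
[0.0, -0.0, 0.24] [0.56, 0.86, 0.07]
[0.0, -0.0, 0.24] [0.58, 0.84, 0.07]
```

```bash
python3 -m jog '[[0,0,0.24,0.47,0.91,0.07,1],[0,0,0.24,0.5,0.9,0.07,1],[0,0,0.24,0.52,0.88,0.07,1],[0,0,0.24,0.54,0.87,0.07,1],[0,0,0.24,0.56,0.86,0.07,1],[0,0,0.24,0.58,0.84,0.07,1],[0,0,0,0,0,0,1],[0,0,0,0,0,0,1],[0,0,0,0,0,0,1]]'
python3 - <<'E'
from h import *
st(); c,im=snap('wrist','w1.png'); 
for t,z in (('knob',.06),('end_hole',.03),('slot',.03),('pin_base',0),('pivot',.03)):
        for d in bot.tip_of('wrist',t)[:2]:
            p=np.array(d['position'])*[512,384]; print(t,round(d['p'],2),p.round(1),atz(c,p,z).round(4))
E
```

```text
time_s: 4.4
tool_pos: [0.5004, -0.032, 0.1703]
tool_rot: [-180.0, 0.1, -11.1]
ft_force: [0.3, 0.4, 0.7]
opening: 0.0927
{'time_s': 4.4, 'tool_pos': [0.5004, -0.032, 0.1703], 'tool_rot': [-179.9625, 0.0511, -11.0576], 'ft_force': [0.2783, 0.4218, 0.657], 'opening': 0.0927}
knob 0.78 [257.2 183.7] [ 0.5028 -0.0346  0.06  ]
knob 0.33 [258.3 106.2] [0.5203 0.051  0.06  ]
end_hole 0.92 [261.7 143.5] [0.5165 0.0068 0.03  ]
slot 0.61 [259.6 103.7] [0.5227 0.0536 0.03  ]
pin_base 0.78 [259.9 106.6] [0.523  0.0504 0.    ]
```

View pics/w1.png

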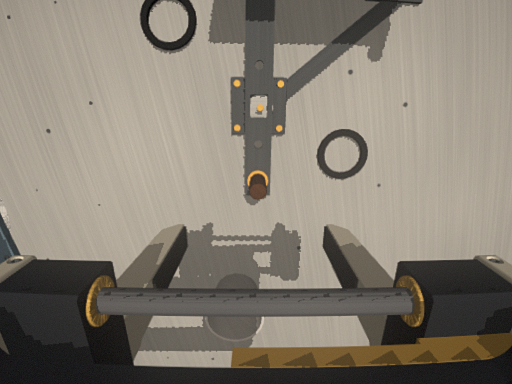

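```bash
python3 - <<'E'
import cv2
a=cv2.imread('pics/w1.png')[70:210,215:305]
cv2.imwrite('pics/z2.png',cv2.resize(a,None,fx=4.2,fy=4.2,interpolation=2))
E
```

```text
(no output)
```

View pics/z2.png

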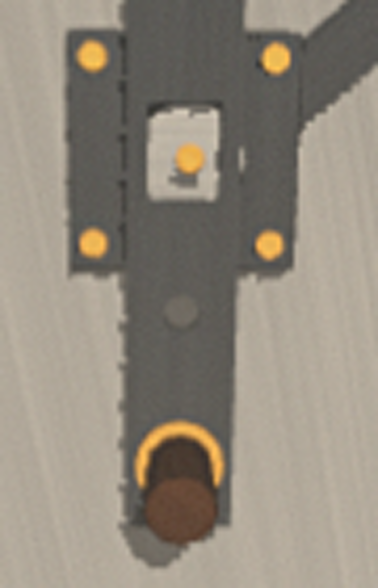

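```bash
python3 - <<'E'
from h import *
c=cal('wrist')
P={}
for n,p,z in (('pin',(190,158),.042),('slot',(184,153.5),.035),('hole',(181,311),.035),('knobbase',(179.5,463),.038),('knobtop',(181,510),.085)):
    P[n]=atz(c,np.array(p)/4.2+[214.6,69.6],z); print(n,P[n].round(4))
hinge=np.array([.706,.181]); pin=np.array([.5225,.0495])
# pivot s.t. dist 180 from pin, .161 from hinge
piv0=np.array([.5465,.1845])
print(np.hypot(*(piv0-hinge)))
rh=np.hypot(*(piv0-hinge))
from scipy.optimize import fsolve
for pin in (pin,P['pin'][:2]):
    pv=fsolve(lambda q:[np.hypot(*(q-pin))-.18,np.hypot(*(q-hinge))-rh],piv0+[0.005,.045])
    u=(pin-pv)/.18; print('piv',pv.round(4),'knob target',(pv+u*.225).round(4),'yaw',np.degrees(np.arcsin(u[0])))
E
```

```text
pin [0.5226 0.0492 0.042 ]
slot [0.5213 0.0507 0.035 ]
hole [0.5122 0.0077 0.035 ]
knobbase [ 0.5034 -0.0362  0.038 ]
knobtop [ 0.5034 -0.0364  0.085 ]
0.15953839663228409
piv [0.5532 0.2269] knob target [0.5148 0.0052] yaw -9.818838348253466
piv [0.5531 0.2266] knob target [0.5149 0.0049] yaw -9.776673775593844
```

```bash
python3 -m jog '[[0,0,0.07,0.17,0.19,0.8,1],[0,0,0,0,0,0.9,1],[0,0,0,0,0,0.9,1],[0,0,0,0,0,0.9,1],[0,0,0,0,0,0.8,1],[0,0,0,0,0,0.7,0.3],[0,0,0,0,0,0.7,0],[0,0,0,0,0,0.45,0],[0,0,0,0,0,0,0],[0,0,0,0,0,0,0],[0,0,0,0,0,0,0]]'
python3 - <<'E'
from h import *
st(); c,im=snap('wrist','w2.png')
E
```

```text
time_s: 5.62
tool_pos: [0.5042, -0.0374, 0.0482]
tool_rot: [180.0, -0.1, -11.5]
ft_force: [0.5, -0.3, 0.1]
opening: 0.0574
{'time_s': 5.6167, 'tool_pos': [0.5042, -0.0374, 0.0482], 'tool_rot': [179.9942, -0.0733, -11.5199], 'ft_force': [0.5397, -0.3213, 0.0504], 'opening': 0.0574}
```

View pics/w2.png

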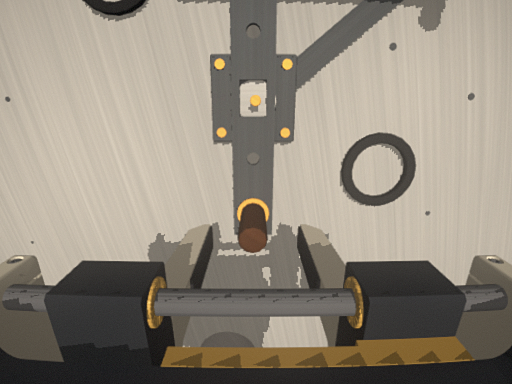

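```bash
python3 -m jog '[[0,0,0,-0.05,-0.04,0.05,-0.3],[0,0,0,0,0,0,-0.6],[0,0,0,0,0,0,-0.9],[0,0,0,0,0,0,-1],[0,0,0,0,0,0,-1],[0,0,0,0,0,0,-1]]'
python3 -m jog '[[0,0,0,0,0,0,-1],[0,0,0,0,0,0,-1],[0,0,0,0,0,0,-1],[0,0,0,0,0,0,-1]]'
```

```text
time_s: 6.17
tool_pos: [0.5028, -0.0364, 0.0466]
tool_rot: [180.0, -0.0, -11.5]
ft_force: [-0.3, 0.1, 0.9]
opening: 0.0187
time_s: 6.5
tool_pos: [0.5028, -0.0364, 0.0466]
tool_rot: [180.0, -0.0, -11.5]
ft_force: [-0.9, -0.1, 2.2]
opening: 0.0192
```

```bash
python3 -m jog '[[-0.2,0,0,0,-0.02,-0.24,-1],[-0.2,0,0,0,-0.02,-0.24,-1],[-0.2,0,0,0,-0.02,-0.24,-1],[-0.2,0,0,0,-0.02,-0.24,-1],[-0.2,0,0,0,-0.02,-0.24,-1],[-0.2,0,0,0,-0.02,-0.24,-1],[0,0,0,0,0,0,-1],[0,0,0,0,0,0,-1],[0,0,0,0,0,0,-1]]'
python3 - <<'E'
from h import *
st(); c,im=snap('wrist','w3.png')
E
```

```text
time_s: 7.25
tool_pos: [0.5032, -0.0321, 0.0745]
tool_rot: [172.9, 0.1, -11.5]
ft_force: [1.1, 0.3, -3.2]
opening: 0.0192
{'time_s': 7.25, 'tool_pos': [0.5032, -0.0321, 0.0745], 'tool_rot': [172.8639, 0.0507, -11.5284], 'ft_force': [1.0862, 0.3319, -3.2453], 'opening': 0.0192}
```

View pics/w3.png

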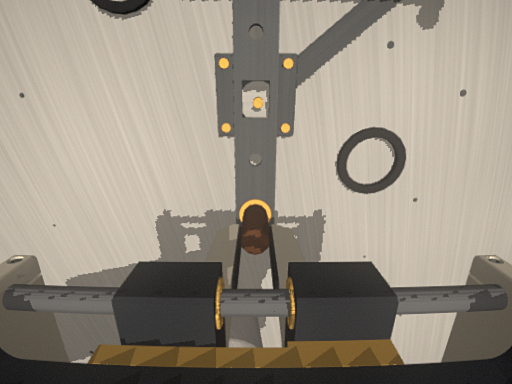

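```bash
python3 -m jog '[[0,0,-0.047,0.03,-0.355,-0.044,-1],[0,0,-0.047,0.03,-0.355,-0.044,-1],[0,0,-0.047,0.03,-0.355,-0.044,-1],[0,0,-0.047,0.03,-0.355,-0.044,-1],[0,0,-0.047,0.03,-0.355,-0.044,-1],[0,0,-0.047,0.03,-0.355,-0.044,-1],[0,0,0,0,0,0,-1],[0,0,0,0,0,0,-1],[0,0,0,0,0,0,-1]]'
python3 - <<'E'
from h import *
st(); c,im=snap('wrist','w4.png');a=im[60:240,195:315,::-1]
cv2.imwrite('pics/z4.png',cv2.resize(a,None,fx=3.3,fy=3.3,interpolation=2))
E
```

```text
time_s: 8.05
tool_pos: [0.5152, 0.0094, 0.0749]
tool_rot: [172.8, 0.2, -9.8]
ft_force: [-0.2, 0.1, -2.9]
opening: 0.0186
{'time_s': 8.05, 'tool_pos': [0.5152, 0.0094, 0.0749], 'tool_rot': [172.8274, 0.2073, -9.8271], 'ft_force': [-0.2342, 0.0956, -2.9061], 'opening': 0.0186}
```

View pics/z4.png

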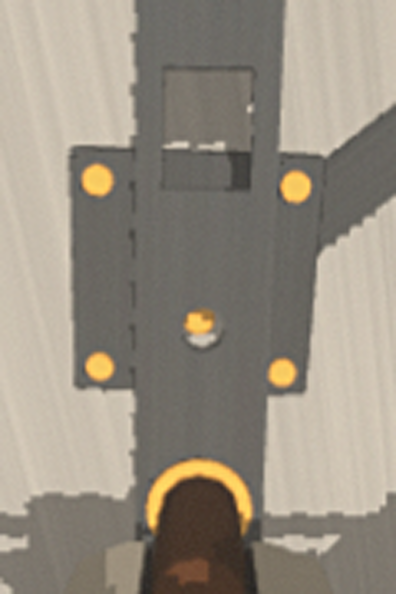

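```bash
python3 - <<'E'
from h import *
c=cal('wrist'); 
pp=proj(c,[.5225,.0492,.042])[0]; print('pin px zoom',(pp-[194.65,59.65])*3.3)
th=np.radians(7.15)
h=atz(c,np.array([203,328])/3.3+[194.65,59.65],.03+.18*np.sin(th)+.005*np.cos(th)); print(h.round(4))
s=bot.state(); Rt=R.from_euler('xyz',s['tool_rot'],degrees=True)
# predicted hole (top face) from TCP: tool frame offset: y -45mm, z down: TCP 16.6 above underside -> top face 11.6 below
print((s['tool_pos']+Rt.apply([0,-.045,.0116])).round(4),(s['tool_pos']+Rt.apply([0,-.045,.0166])).round(4))
for t in('end_hole','pin_base'):
  for d in bot.tip_of('wrist',t)[:2]: print(t,d)
E
```

```text
pin px zoom [199.95674718 318.58005321]
[0.5237 0.0514 0.0574]
[0.5225 0.0517 0.0578] [0.5224 0.0511 0.0528]
end_hole {'position': [0.507, 0.4112], 'p': 0.61}
pin_base {'position': [0.491, 0.3651], 'p': 0.95}
```

```bash
python3 -m jog '[[0.1,0,0,0,0.01,0.118,-1],[0.1,0,0,0,0.01,0.118,-1],[0.1,0,0,0,0.01,0.118,-1],[0.1,0,0,0,0.01,0.118,-1],[0,0,0,0,0,0,-1],[0,0,0,0,0,0,-1],[0,0,0,0,0,0,-1]]'
cat > v.py <<'E'
from h import *
import sys
s=st(); c,im=snap('wrist',sys.argv[1]+'.png');a=im[85:205,190:320,::-1]
cv2.imwrite('pics/z'+sys.argv[1]+'.png',cv2.resize(a,None,fx=5,fy=5,interpolation=2))
pp=proj(c,[.5225,.0492,.042])[0]; print('pin px zoom',(pp-[189.6,84.6])*5)
Rt=R.from_euler('xyz',s['tool_rot'],degrees=True)
for k in (.0116,.0166):
    P=s['tool_pos']+Rt.apply([0,-.045,k]); print(P.round(4),(proj(c,P)[0]-[189.6,84.6])*5)
E
python3 v.py w5
```

```text
time_s: 8.78
tool_pos: [0.5149, 0.0066, 0.0658]
tool_rot: [175.2, 0.2, -9.9]
ft_force: [0.6, -0.8, -0.0]
opening: 0.0188
{'time_s': 8.7833, 'tool_pos': [0.5149, 0.0066, 0.0658], 'tool_rot': [175.1669, 0.1964, -9.8686], 'ft_force': [0.5789, -0.8313, -0.0302], 'opening': 0.0188}
pin px zoom [327.04258334 362.20149908]
[0.5223 0.0498 0.0505] [325.15090345 372.48003817]
[0.5223 0.0494 0.0455] [325.18883285 366.76925548]
```

View pics/zw5.png

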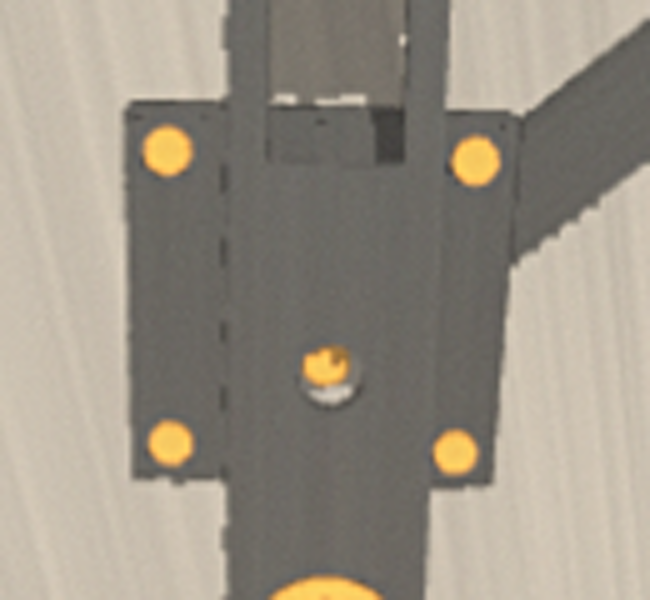

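```bash
python3 -m jog '[[0,0,0,-0.04,-0.04,0,-1],[0.05,0,0,0,0.005,0.059,-1],[0.05,0,0,0,0.005,0.059,-1],[0,0,0,0,0,0,-1],[0,0,0,0,0,0,-1],[0,0,0,0,0,0,-1]]'
python3 v.py w6
```

```text
time_s: 9.33
tool_pos: [0.5141, 0.0078, 0.0632]
tool_rot: [175.8, 0.2, -9.9]
ft_force: [-0.0, 0.3, 0.4]
opening: 0.0191
{'time_s': 9.3333, 'tool_pos': [0.5141, 0.0078, 0.0632], 'tool_rot': [175.8128, 0.2153, -9.854], 'ft_force': [-0.0077, 0.298, 0.4433], 'opening': 0.0191}
pin px zoom [333.24430244 373.37365116]
[0.5216 0.0512 0.0484] [325.11000427 372.48183705]
[0.5215 0.0508 0.0434] [325.14798867 366.77169898]
```

View pics/zw6.png

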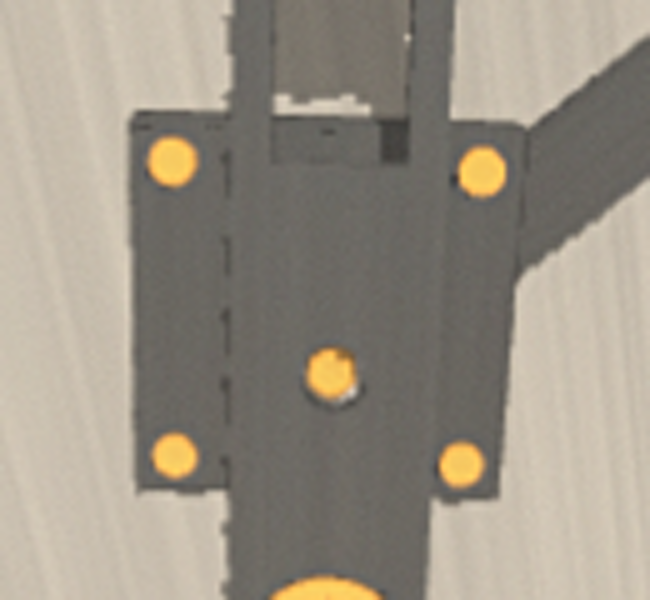

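```bash
python3 -m jog '[[0.05,0,0,0,0.02,0.059,-1],[0.05,0,0,0,0.005,0.059,-1],[0,0,0,0,0,0,-1],[0,0,0,0,0,0,-1]]'
python3 -m jog '[[0.05,0,0,0,0.005,0.059,-1],[0,0,0,0,0,0,-1],[0,0,0,0,0,0,-1]]'
python3 v.py w7
```

```text
time_s: 9.72
tool_pos: [0.5138, 0.0071, 0.0608]
tool_rot: [176.4, 0.2, -9.9]
ft_force: [0.9, 0.9, 1.5]
opening: 0.0187
time_s: 9.97
tool_pos: [0.5138, 0.0069, 0.0597]
tool_rot: [176.7, 0.2, -9.9]
ft_force: [0.4, 0.5, 0.9]
opening: 0.019
{'time_s': 9.9667, 'tool_pos': [0.5138, 0.0069, 0.0597], 'tool_rot': [176.7109, 0.2233, -9.8621], 'ft_force': [0.3683, 0.4631, 0.9486], 'opening': 0.019}
pin px zoom [333.75231899 373.83806232]
[0.5214 0.0505 0.0455] [325.1010555  372.59256417]
[0.5213 0.0502 0.0405] [325.14027537 366.87970119]
```

View pics/zw7.png

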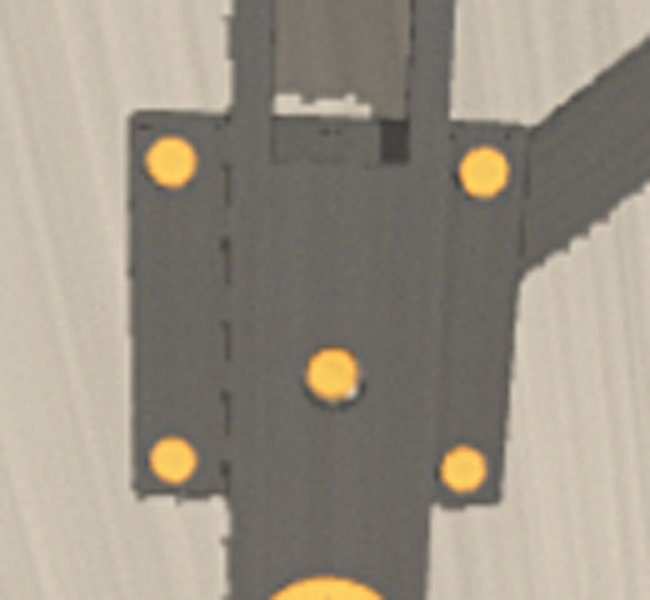

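```bash
python3 -m jog '[[0.05,0,0,0,0.004,0.059,-1],[0.05,0,0,0,0.004,0.059,-1],[0,0,0,0,0,0,-1],[0,0,0,0,0,0,-1]]'
python3 -m jog '[[0.05,0,0,0,0.004,0.059,-1],[0.05,0,0,0,0.004,0.059,-1],[0,0,0,0,0,0,-1],[0,0,0,0,0,0,-1]]'
python3 v.py w8
```

```text
time_s: 10.35
tool_pos: [0.5138, 0.0065, 0.0573]
tool_rot: [177.3, 0.2, -9.9]
ft_force: [1.2, 0.7, 0.6]
opening: 0.0191
time_s: 10.68
tool_pos: [0.5137, 0.0062, 0.055]
tool_rot: [177.9, 0.2, -9.9]
ft_force: [-0.0, -0.4, 0.7]
opening: 0.019
{'time_s': 10.6833, 'tool_pos': [0.5137, 0.0062, 0.055], 'tool_rot': [177.9071, 0.2269, -9.8668], 'ft_force': [-0.0294, -0.4385, 0.6995], 'opening': 0.019}
pin px zoom [334.02579897 377.6326842 ]
[0.5213 0.0501 0.0417] [325.24659908 372.8565236 ]
[0.5212 0.0499 0.0367] [325.28422865 367.13981117]
```

View pics/zw8.png

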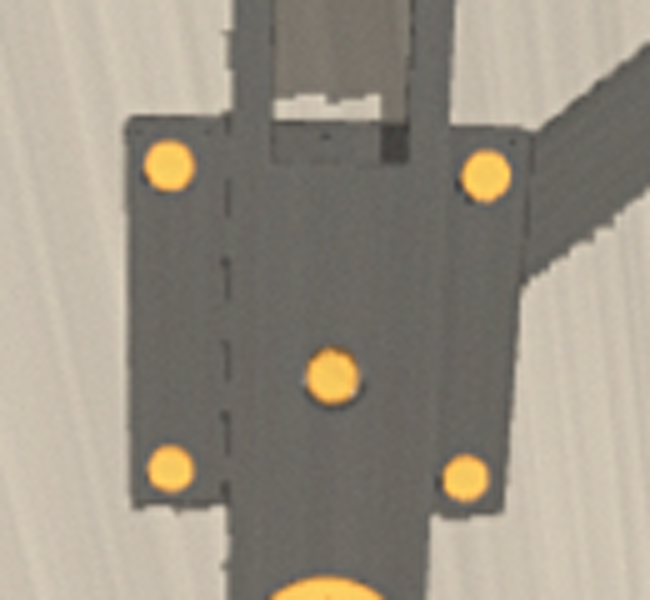

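```bash
python3 -m jog '[[0.05,0,0,0,0.004,0.059,-1],[0.05,0,0,0,0.004,0.059,-1],[0.05,0,0,0,0.004,0.059,-1],[0,0,0,0,0,0,-1],[0,0,0,0,0,0,-1]]'
python3 -m jog '[[0.05,0,0,0,0.004,0.059,-1],[0.05,0,0,0,0.004,0.059,-1],[0.05,0,0,0,0.004,0.059,-1],[0,0,0,0,0,0,-1],[0,0,0,0,0,0,-1]]'
python3 v.py w9
```

```text
time_s: 11.15
tool_pos: [0.5136, 0.0059, 0.0514]
tool_rot: [178.8, 0.2, -9.9]
ft_force: [-0.3, -0.4, 0.5]
opening: 0.0189
time_s: 11.57
tool_pos: [0.5135, 0.0056, 0.0479]
tool_rot: [179.7, 0.2, -9.9]
ft_force: [0.7, -0.5, 1.1]
opening: 0.019
{'time_s': 11.5667, 'tool_pos': [0.5135, 0.0056, 0.0479], 'tool_rot': [179.7136, 0.2289, -9.8724], 'ft_force': [0.6533, -0.5345, 1.0634], 'opening': 0.019}
pin px zoom [334.4529398  383.55359108]
[0.5212 0.0499 0.0361] [325.41265681 372.98288642]
[0.5212 0.0499 0.0311] [325.44953206 367.2629511 ]
```

View pics/zw9.png

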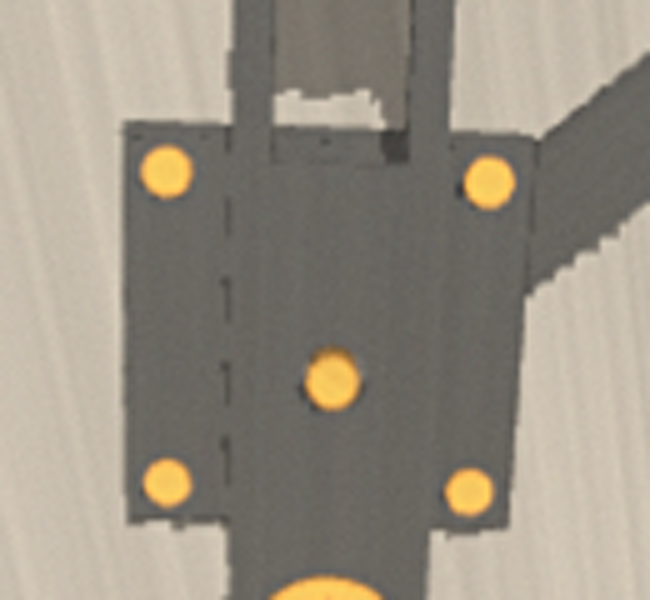

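```bash
python3 -m jog '[[0.025,0,0,0,0,0.03,-1],[0.02,0,0,0,0,0.03,-1],[0,0,0,0,0,0,-1],[0,0,0,0,0,0,-1]]'
python3 -m jog '[[0,0,0,0,0,0.015,-1],[0,0,0,0,0,0,-1],[0,0,0,0,0,0,-1]]'
python3 -m jog '[[0,0,0,0,0,0.015,-1],[0,0,0,0,0,0,-1],[0,0,0,0,0,0,-1]]'
```

```text
time_s: 11.95
tool_pos: [0.5136, 0.0056, 0.0468]
tool_rot: [180.0, 0.2, -9.9]
ft_force: [0.7, -1.9, 1.0]
opening: 0.0186
time_s: 12.2
tool_pos: [0.5137, 0.0056, 0.0467]
tool_rot: [180.0, 0.2, -9.8]
ft_force: [0.3, -1.4, 1.2]
opening: 0.0193
time_s: 12.45
tool_pos: [0.5138, 0.0056, 0.0466]
tool_rot: [180.0, 0.2, -9.8]
ft_force: [-0.1, -2.1, 5.8]
opening: 0.0189
```

```bash
python3 -m jog '[[0,0,0,0,0,0.01,-1],[0,0,0,0,0,0,-1],[0,0,0,0,0,0,-1],[0,0,0,0,0,0,-1]]'; python3 -c "from h import *
st()"
```

```text
time_s: 12.78
tool_pos: [0.5138, 0.0056, 0.0465]
tool_rot: [180.0, 0.2, -9.8]
ft_force: [-1.1, -1.4, 6.7]
opening: 0.0186
{'time_s': 12.7833, 'tool_pos': [0.5138, 0.0056, 0.0465], 'tool_rot': [179.9603, 0.1789, -9.8441], 'ft_force': [-1.1217, -1.3754, 6.6701], 'opening': 0.0186}
```

```bash
python3 -m jog '[[0,0,0,0,0,0,-0.5],[0,0,0,0,0,0,-0.2],[0,0,0,0,0,0,0.1],[0,0,0,0,0,0,0.1],[0,0,0,0,0,0,0.1],[0,0,0,0,0,0,0.1]]'
python3 v.py w10
```

```text
time_s: 13.28
tool_pos: [0.5135, 0.0058, 0.0458]
tool_rot: [180.0, 0.2, -9.8]
ft_force: [-0.6, -0.7, -0.9]
opening: 0.0496
{'time_s': 13.2833, 'tool_pos': [0.5135, 0.0058, 0.0458], 'tool_rot': [179.9771, 0.2411, -9.8465], 'ft_force': [-0.6021, -0.691, -0.915], 'opening': 0.0496}
pin px zoom [335.42954031 387.15976607]
[0.5211 0.0501 0.0342] [325.57566067 373.08316919]
[0.5211 0.0501 0.0292] [325.61039359 367.36088935]
```

View pics/w10.png

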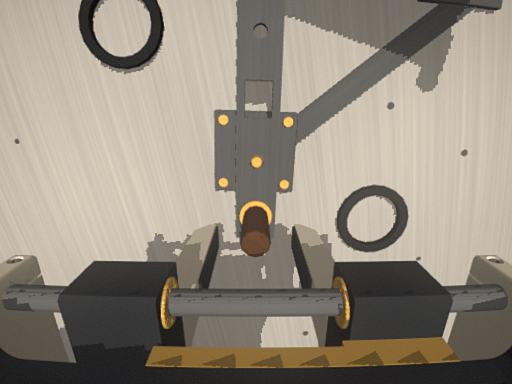

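Both fingers stand clear of the knob and the pin shows in the hole (257,162). Now I raise the arm straight up.

```bash
python3 -m jog '[[0,0,0,0,0,-0.5,0.1],[0,0,0,0,0,-0.8,0.1],[0,0,0,0,0,-0.9,0.1],[0,0,0,0,0,-0.9,0.1],[0,0,0,0,0,-0.9,0.1],[0,0,0,0,0,-0.9,0.1],[0,0,0,0,0,-0.9,0.1],[0,0,0,0,0,-0.5,0.1],[0,0,0,0,0,0,0.1],[0,0,0,0,0,0,0.1],[0,0,0,0,0,0,0.1]]'
python3 - <<'E'
from h import *
st(); c,im=snap('wrist','w11.png'); cs,im2=snap('scene','s11.png')
a=cv2.resize(im[70:210,195:315,::-1],None,fx=3.5,fy=3.5,interpolation=2); b=cv2.resize(im2[150:250,200:290,::-1],None,fx=4.2,fy=4.2,interpolation=2)
h=max(a.shape[0],b.shape[0]); o=np.zeros((h,a.shape[1]+b.shape[1],3),np.uint8); o[:a.shape[0],:a.shape[1]]=a; o[:b.shape[0],a.shape[1]:]=b
cv2.imwrite('pics/z11.png',o)
E
```

```text
time_s: 14.25
tool_pos: [0.5134, 0.0058, 0.1711]
tool_rot: [180.0, 0.3, -9.8]
ft_force: [-0.4, -1.1, -0.2]
opening: 0.0512
{'time_s': 14.25, 'tool_pos': [0.5134, 0.0058, 0.1711], 'tool_rot': [179.9762, 0.3022, -9.8493], 'ft_force': [-0.4477, -1.1312, -0.183], 'opening': 0.0512}
```

View pics/z11.png

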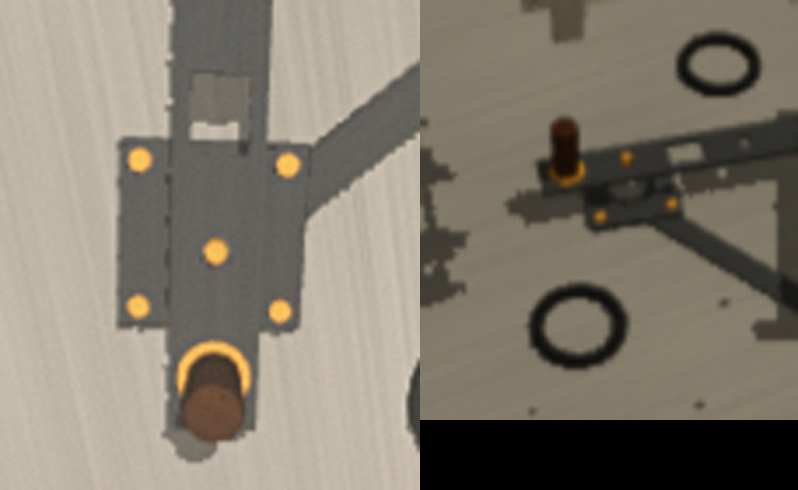

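```bash
python3 -c "
from h import *
bot.sign_off(); st()"
```

```text
the job is handed in; nothing more can be done
the job is handed in; nothing more can be done
```

The stay now sits on the pin by the small round hole next to the grip, pressed down on the collar and released. I handed the job in at about 14.3 s.

- **Job:** I gripped the knob, lifted the bar off the pin by about 7° and moved the stay back about 43 mm, the guard swinging with it. I lined the hole up on the pin in the wrist camera and lowered in small steps. It went on without a search, at about 1 N on the wrist.
- **Seating:** At the end the wrist force rose to 5.8 N, then 6.7 N. The tool was then at 46.5 mm, against 46.6 mm when I gripped the knob with the bar flat at the start, so I take the bar to be fully down.
- **Pin load:** I could only read the wrist force. The highest wrist reading was about 7 N, during the final press onto the collar. I had no direct measure of the load on the pin.
- **Last checks:** After release and retreat, pictures showed the pin through the hole, the bar apparently flat and the gripper clear above it. Neither gasket appeared to have moved. I did not look at the pot base again, but the fingers never came near it.
- **Not checked:** I did not feel the bar height again after letting go. A gap under a millimetre would not show in the pictures.

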